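Slide the top plate off the stack and lay it on the stand

ROBOT

A 6-joint arm with a two-finger parallel gripper is mounted at the origin on a cart in front of the work surface, level with it; the furniture and walls round the work are solid. World frame = base frame: x ahead of the robot, y to its left, z up, the work surface at z = 0. Lengths are in m, angles in degrees, forces in N, time in s.
With the tool pointing down it reaches from about 0.35 to 0.875 m from the base axis. Payload 4.2 kg.
Tool frame: the origin (TCP) lies midway between the tips of the shut fingers; the grasp point (between the pads) lies 19 mm behind it; z points along the fingers, y is the line along which they close (so a half turn about z gives the same grasp; the last joint's range is limited). The gripper opens to 87 mm and grips with 3 to 60 N. Pads are 19 mm wide; open, the fingers measure 117 mm over their backs; the gripper's body (75 mm by 190 mm) begins 51 mm behind the grasp point.
Start: joints at [84.03, 22.042, 0.453, 0, -68.411, -14.817], TCP at [0.222, 0.584, 0.223] pointing down, gripper open.
Joint ranges: [-179.83, 179.83], [-69.29, 118.12], [-61.27, 80.66], [-181.25, 117.63], [-171.15, -9.14], [-177.46, 177.46]. Speed limits (degrees/s): [159.86, 159.86, 180, 180, 180, 180].

INTERFACE

Orientations are given as a 3x3 rotation matrix whose columns are the frame's x, y, z axes.
In Python, from station import r, cams gives the robot as it stands.
- The arm moves only by the tool play_rows, never from a script. Its argument "commands" is text: rows parted by semicolons, each of 6 numbers parted by spaces: the shift along the world's x, y, z normalised to -1 to 1, where 1 is 30 mm, then the turn, a rotation vector about the world's x, y, z normalised to -1 to 1, where 1 is 0.15 rad. A call has 1 to 20 rows; each row shifts and turns the commanded pose from where the row before left it; what a row does not reach is not made up. A row lasts 1/10 s, in which the tool goes at most 50 mm and 8.59 degrees, less where a joint would pass 70% of its speed; a pose out of reach is approached as far as the arm can. A call with a number of a shift or a turn outside -1 to 1 is refused whole. A call with a gripper value outside its range is refused whole. "grip" is the finger opening in mm, from 0 to 87, set as the call begins (left out, the last holds). The fingers move at their own pace and stop on an object; the grip force is fixed at half the most. Time passes only in rows, so rows that do not move let the fingers close. It gives the time, the measured TCP pose, the force, the opening and the grip force at its end, in the units of the state.
- r.sense(): the state, without advancing time (a new reading comes with each control period).
- cams.capture(name): name is "scene" or "top" or "wrist"; returns (picture, depth): 420x560x3 uint8, blue, green, red; 420x560 float32, m along the optical axis (not along the pixel's ray), 0 where there is no reading.
- cams.camera_info(name): a dict with "mtx" (3x3 intrinsics, pixels), "R" (3x3) and "t" (3): a world point X has camera coordinates R X + t. Camera axes: x right, y down, z forward; pixel columns grow to the right and rows downward; lengths in m; the calibration is good to about 2 mm. A picture is of the moment at which its call begins: read the wrist's pose just before it. camera_info takes no time and is no camera call; for the wrist camera it gives the pose at the moment of the call.
- r.finish_job(): hands the job in; it is judged then, once.
The state is a dict: "time_s": time; "joints": joint angles; "joint_velocities": joint speeds; "effort": joint torques, N m; "tcp_pos": TCP position; "ee_rot": TCP orientation; "wrist_force": force on the tool from outside, world axes, zero at the start; "moment": the same for the moment, N m; "gripper_width": opening from 0.0 (shut) to 1.0 (fully open); "gripper_force": force on a finger pad.
Only numpy, scipy, OpenCV 4.12 (cv2) and the standard library are available. Lean on these libraries where they do the work, as an engineer would, in place of code of your own. Each camera call takes 0.05 s, during which the arm holds its last target. There are 200 camera calls.

TASK

Lift the steel weight off the stack of metal plates in the magazine and set it upright on the bare worktop. Then slide only the top plate out over the magazine's low front lip until about a third of it overhangs, still lying level, so that it can be pinched there, and lay it flat, centred and lined up along the raised bed of the stand. Leave the other plates in the magazine and do not shift anything else on the bench.

Things in the scene. Friction and masses are not known exactly. Their poses are not given: they have to be found in the camera images.
- magazine: Fixed grey plate magazine, 140 x 75 mm, 68 mm high (feet 94 mm wide). Origin on the worktop under the stack's middle; -x points out of the open front, roughly at the robot. Four plates are stacked on its deck, 50 mm up, between side cheeks (inner faces y = +-29.5 mm; tops 68 mm up, 2 mm above the top plate) and a rear wall (inner face x = +62 mm). Plastic and plates are slippery (friction 0.2)
- magazine_mouth (a point): Upper front edge, at mid-width, of the low lip that closes the magazine's front up to 60.5 mm above the worktop (x = -69 mm in the magazine's frame; the lip is 7 mm thick). It holds back the three lower plates; only the top plate can slide out over it, toward -x. In front of it is open space down to the worktop. Axes as the magazine's
- plate_top_centre (a point): Centre (half-way up) of the top aluminium plate: 120 mm long (x), 56 mm wide (y), 4 mm thick, about 75 g; starts 64 mm above the worktop, x along the magazine's. A closed fingertip pressed on it with 5 to 20 N drags it along. Slid out by d mm (its centre at x = -d in the magazine's frame), it overhangs the front by d - 9 mm; it tips out beyond d = 69 mm
- plate_b_centre (a point): Centre of the second plate, same size, directly under the top one; stays
- plate_c_centre (a point): Centre of the third plate; stays
- plate_d_centre (a point): Centre of the lowest plate; stays
- weight_centre (a point): Centre of the smooth steel cylinder that stands upright on the top plate to hold the stack down: 38 mm diameter, 40 mm high, about 0.3 kg, with a small knob on top (51 mm overall). This point is on its axis, 20 mm above its foot; z is the axis. The foot starts 66 mm above the worktop
- stand: Fixed dark steel stand, base plate 150 x 66 mm (11 mm high with its feet, screw heads at the corners to 14 mm). Origin on the worktop under its centre, x along its length. Above the base is a raised bed, 120 mm long (x) and 40 mm wide (y), 36 to 45 mm above the worktop, so that a plate laid on it projects 8 mm at each long side
- bed_centre (a point): Centre of the rubber top face of the stand's bed, 45 mm above the worktop; x along the bed, z up. A plate lying on it has its centre 47 mm above the worktop
- tape_roll_foot (a point): Bystander: roll of tape lying flat, 76 mm diameter, 19 mm high; point at the centre of its underside
- timer_foot (a point): Bystander: square bench timer lying flat, 66 x 66 x 19 mm; point at the centre of its underside
- loose_cap_foot (a point): Bystander: tube cap, 35 mm diameter, 13 mm high; point at the centre of its underside
- beaker_small_foot (a point): Bystander: small glass beaker standing, 63 mm diameter, 80 mm high; point at the centre of its underside
- mini_vortexer_foot (a point): Bystander: round white and black mini vortexer, 93 mm diameter, 62 mm high; point at the centre of its underside
- blue_rack: Fixed: tall tube rack with vials, 66 x 148 mm (x, y), 105 mm high with the vials; origin under its centre
- yellow_rack: Fixed: tall tube rack with a capped tube, 66 x 166 mm (x, y), 121 mm high with the tube; origin under its centre
- spray_bottle: Fixed, behind the work: white spray bottle, 82 x 115 mm, 266 mm tall; origin under its centre. Keep arm and gripper clear of it
- squeeze_bottle: Fixed, behind the work: squeeze bottle with bent spout, 77 x 102 mm, 229 mm tall; origin under its centre
Not all that is in view belongs to the job. Leave any brown or red look-alike of the part that bears plate_top_centre alone.

How it is judged:
By the outcome, as a careful person would: the job done as asked, in the order asked, and still so for the second after the job is handed in, with the robot touching nothing.
It also fails if it takes over 72 s, if anything falls off the work surface, if the arm or the gripper's body presses on something with over 40 N, if the wrist force passes 120 N, or if a joint passes its speed limit or range.

## Working session

There is one attempt and no reset: what is moved stays moved. The work goes in short steps, Python scripts to look and compute and a tool call to move; the robot and the scene stay as the last step left them, time stands still between calls to the robot, and variables do not carry over. Pictures are saved under pics/ and viewed, at most 13 in all, crops included, and the job is handed in when it is done.

Besides the shell and the picture viewer there is one more tool, called as a command line: name --argument value ..., lists and objects as JSON in quotes. play_rows: Moves the arm, as the interface text tells. Scaled input: -1 to 1 covers 30 mm each way for a shift and 0.15 rad each way for a turn. Its arguments: {"type":"object","properties":{"commands":{"type":"string"},"grip":{"type":"number"}},"required":["commands"]}

```bash
mkdir -p pics; ls; python3 - <<'E'
from station import r,cams
import cv2,numpy as np
for n in("scene","top"):
    im,d=cams.capture(n);cv2.imwrite(f"pics/{n}0.png",im);np.savez(f"{n}0.npz",im=im,d=d)
    c=cams.camera_info(n);print(n,c["mtx"].round(1).tolist(),c["R"].round(3).tolist(),c["t"].round(3).tolist())
s=r.sense();print(s["time_s"],s["tcp_pos"],s["ee_rot"],s["gripper_width"])
E
```

```text
pics
scene [[443.4, 0.0, 280.3], [0.0, 443.4, 211.5], [0.0, 0.0, 1.0]] [[0.661, -0.75, 0.014], [-0.325, -0.303, -0.896], [0.676, 0.588, -0.444]] [-0.384, 0.24, 0.984]
top [[462.4, 0.0, 282.1], [0.0, 462.4, 220.1], [0.0, 0.0, 1.0]] [[-0.025, -1.0, -0.006], [-0.998, 0.025, -0.05], [0.05, 0.005, -0.999]] [0.019, 0.565, 1.539]
0.1 [0.22159489 0.58381857 0.22157421] [[ 9.34861552e-01 -3.55012057e-01 -5.63448795e-04]
 [-3.55012475e-01 -9.34859667e-01 -1.88269430e-03]
 [ 1.41633621e-04  1.96008987e-03 -9.99998069e-01]] 1.0016606340714227
```

View pics/scene0.png

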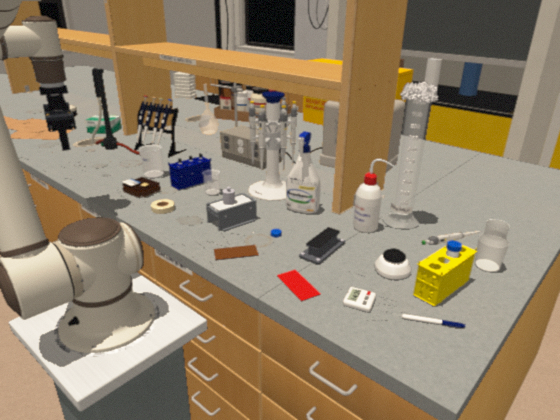

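View pics/top0.png

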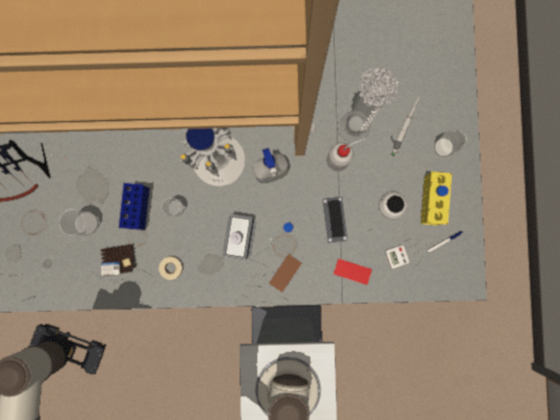

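The scene view shows the grey magazine with the weight at (232,208) and the dark stand at (322,245). In the top view they are at (239,236) and (335,219). The brown plate (285,273) and red plate (352,271) in the top view are look-alikes, so I'll leave them alone. The top plate is the pale one under the knobbed weight. I'll measure next and confirm it in a crop.

```bash
cat > h.py <<'E'
import numpy as np,cv2
from station import r,cams
def cloud(n,im=None,d=None,c=None):
    c=c or cams.camera_info(n)
    if d is None: im,d=cams.capture(n)
    K=c["mtx"];v,u=np.indices(d.shape)
    P=np.stack([(u-K[0,2])/K[0,0]*d,(v-K[1,2])/K[1,1]*d,d],-1)
    W=(P-c["t"])@c["R"]; W[d==0]=np.nan
    return im,W
def rect(P):
    (c,s,a)=cv2.minAreaRect((P[:,:2]*1000).astype(np.float32))
    if s[0]<s[1]: s=(s[1],s[0]);a+=90
    return np.round(c,1),np.round(s,1),round((a+90)%180-90,1)
def ray(n,u,v,z,c=None):
    c=c or cams.camera_info(n);K=c["mtx"]
    dr=c["R"].T@np.array([(u-K[0,2])/K[0,0],(v-K[1,2])/K[1,1],1]);o=-c["R"].T@c["t"]
    return o+dr*(z-o[2])/dr[2]
E
python3 - <<'E'
from h import *
a=np.load("top0.npz");im,W=cloud("top",a["im"],a["d"])
for nm,(u0,u1,v0,v1),bands in(("mag",(215,265,205,265),((.055,.075),(.085,.13))),("stand",(315,355,190,248),((.005,.02),(.03,.06)))):
    w=W[v0:v1,u0:u1].reshape(-1,3)
    print(nm,np.nanpercentile(w[:,2],[1,5,50,95,99]).round(3))
    for b in bands:
        p=w[(w[:,2]>b[0])&(w[:,2]<b[1])]
        if len(p)>4: print(b,len(p),rect(p),np.median(p[:,2]))
for nm,(u,v) in dict(tape=(170,268),cap=(288,227),timer=(398,257),beaker=(175,205),vort=(394,205),brown=(285,273),red=(352,271),spray=(269,160),sq=(342,153),shelf=(200,126),post=(299,150)).items(): print(nm,W[v-1:v+2,u-1:u+2].reshape(-1,3).mean(0).round(3))
b=np.load("scene0.npz")["im"]
A=cv2.resize(a["im"][190:270,215:365],None,fx=5,fy=5,interpolation=2)[:, :750]
B=cv2.resize(b[180:270,195:350],(750,435)[:2],interpolation=2)[:200*2]
cv2.imwrite("pics/c1.png",np.vstack([cv2.resize(A,(560,299)),cv2.resize(B,(560,299))]))
E
```

```text
mag [-0.008 -0.005  0.003  0.072  0.11 ]
(0.055, 0.075) 845 (array([513.5, 150. ]), array([139.6,  76.1]), -10.2) 0.06602389653449144
(0.085, 0.13) 117 (array([506.4, 153.1]), array([35.7, 34.9]), 89.3) 0.106454477021434
stand [-0.008 -0.005  0.003  0.047  0.05 ]
(0.005, 0.02) 493 (array([ 566.8, -173.4]), array([193.1, 128.6]), -1.9) 0.010160737436766112
(0.03, 0.06) 450 (array([ 563. , -172.9]), array([118.9,  40.9]), 5.9) 0.04478528092935488
tape [ 0.414  0.387 -0.001]
cap [ 0.542 -0.014  0.014]
timer [ 0.432 -0.379  0.016]
beaker [0.626 0.367 0.003]
vort [ 0.603 -0.361  0.059]
brown [ 0.388 -0.     0.003]
red [ 0.389 -0.226  0.002]
spray [0.724 0.037 0.266]
sq [ 0.755 -0.182  0.18 ]
shelf [0.785 0.202 0.423]
post [ 0.784 -0.055  0.1  ]
```

View pics/c1.png

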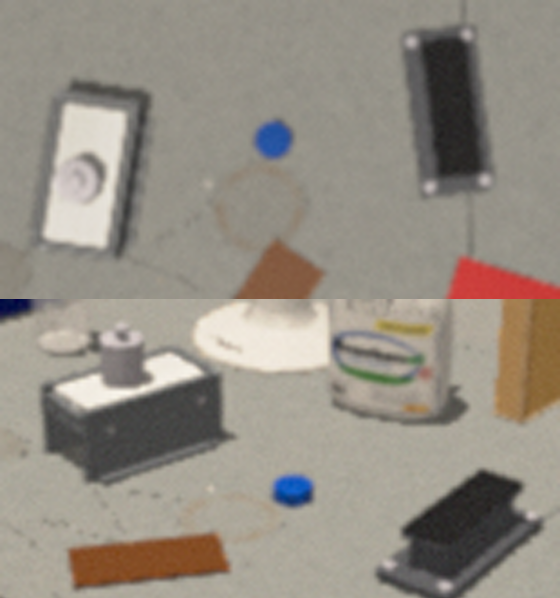

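The crop confirms it. The pale top plate in the grey magazine bears the knobbed weight, and the black-bedded stand is at the right. The sizes fit: 140x76 mm at z 66 and 119x41 mm at z 45. Next I move over the magazine for a wrist look.

play_rows --commands "0.48 -0.9 0.1 0 0 0.077;0.48 -0.9 0.1 0 0 0.077;0.48 -0.9 0.1 0 0 0.077;0.48 -0.9 0.1 0 0 0.077;0.48 -0.9 0.1 0 0 0.077;0.48 -0.9 0.1 0 0 0.077;0.48 -0.9 0.1 0 0 0.077;0.48 -0.9 0.1 0 0 0.077;0.48 -0.9 0.1 0 0 0.077;0.48 -0.9 0.1 0 0 0.077;0.48 -0.9 0.1 0 0 0.077;0.48 -0.9 0.1 0 0 0.077;0.48 -0.9 0.1 0 0 0.077;0.48 -0.9 0.1 0 0 0.077;0.48 -0.9 0.1 0 0 0.077;0.48 -0.9 0.1 0 0 0.077;0 0 0 0 0 0;0 0 0 0 0 0"

```text
time_s: 1.9
tcp_pos: [0.4521, 0.1518, 0.2702]
ee_rot: [[0.984, -0.179, -0.001], [-0.179, -0.984, -0.0], [-0.001, 0.0, -1.0]]
wrist_force: [-0.6, -0.2, -0.1]
gripper_width: 1.001
gripper_force: 0.0
```

```bash
python3 - <<'E'
from h import *
c=cams.camera_info("wrist");s=r.sense();print(s["tcp_pos"].round(4),s["ee_rot"].round(3).tolist(),(-c["R"].T@c["t"]).round(3),c["R"].round(2).tolist(),s["time_s"])
im,d=cams.capture("wrist");np.savez("w1.npz",im=im,d=d,**c);cv2.imwrite("pics/w1.png",im)
_,W=cloud("wrist",im,d,c);w=W.reshape(-1,3)
for b in((.055,.08),(.064,.08),(.085,.112),(.112,.125)):
    p=w[(w[:,2]>b[0])&(w[:,2]<b[1])&(abs(w[:,0]-.51)<.12)&(abs(w[:,1]-.15)<.09)]
    if len(p)>4: print(b,len(p),rect(p),np.median(p[:,2]),p.mean(0))
E
```

```text
[0.4521 0.1518 0.2702] [[0.984, -0.179, -0.001], [-0.179, -0.984, -0.0], [-0.001, 0.0, -1.0]] [0.516 0.139 0.431] [[-0.18, -0.98, 0.0], [-0.95, 0.17, 0.24], [-0.24, 0.04, -0.97]] 1.9
(0.055, 0.08) 8236 (array([512.8, 149.8]), array([139. ,  75.1]), -10.3) 0.06504117347914593 [0.51812005 0.14845003 0.06484292]
(0.064, 0.08) 6712 (array([513. , 149.8]), array([138.6,  75. ]), -10.4) 0.06535465182867116 [0.52116422 0.14786869 0.06554816]
(0.085, 0.112) 1068 (array([506.5, 153.4]), array([36.9, 36.5]), 34.8) 0.10469621646911503 [0.50657814 0.15314239 0.10470853]
(0.112, 0.125) 185 (array([506.4, 153.3]), array([13.7, 12.5]), 79.6) 0.1156684398460564 [0.50629647 0.15322144 0.11567676]
```

View pics/w1.png

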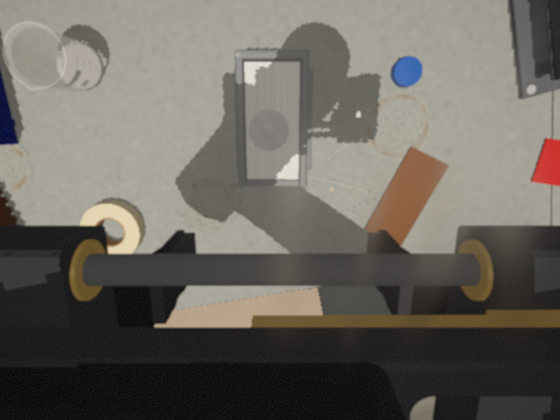

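The wrist view shows the magazine at (272,118) with the weight at (268,128). Both cameras agree: weight at (0.5065, 0.1533), magazine yaw -10.3°. Next I grip the weight.

play_rows --commands "0.45 0.013 0 0 0 0;0.45 0.013 0 0 0 0;0.45 0.013 0 0 0 0;0.46 0.013 0 0 0 0;0 0 -0.8 0 0 0;0 0 -0.8 0 0 0;0 0 -0.8 0 0 0;0 0 -0.8 0 0 0;0 0 -0.8 0 0 0;0 0 -0.8 0 0 0;0 0 -0.8 0 0 0;0 0 -0.4 0 0 0;0 0 -0.4 0 0 0;0 0 0 0 0 0;0 0 0 0 0 0"

```text
time_s: 3.45
tcp_pos: [0.5072, 0.1541, 0.079]
ee_rot: [[0.984, -0.177, 0.001], [-0.177, -0.984, 0.0], [0.001, -0.0, -1.0]]
wrist_force: [0.0, 0.8, 0.8]
gripper_width: 0.998
gripper_force: 0.0
```

play_rows --commands "0 0 0 0 0 0;0 0 0 0 0 0;0 0 0 0 0 0;0 0 0 0 0 0;0 0 0 0 0 0;0 0 0 0 0 0;0 0 0 0 0 0;0 0 0 0 0 0;0 0 0 0 0 0;0 0 0 0 0 0" --grip 30

```text
time_s: 4.45
tcp_pos: [0.5065, 0.1539, 0.0786]
ee_rot: [[0.984, -0.177, -0.0], [-0.177, -0.984, -0.0], [-0.0, 0.0, -1.0]]
wrist_force: [0.2, 0.0, -1.0]
gripper_width: 0.415
gripper_force: 30.0
```

play_rows --commands "0 0 0.3 0 0 0;0 0 0.5 0 0 0;0 0 0.7 0 0 0;0 0 0.8 0 0 0;0 0 0.7 0 0 0;0.05 0.4 0 0 0 0;0.1 0.7 0 0 0 0;0.1 0.8 0 0 0 0;0.1 0.8 0 0 0 0;0.05 0.8 0 0 0 0;0.03 0.5 0 0 0 0;0 0.4 0 0 0 0;0 0 0 0 0 0;0 0 0 0 0 0"

```text
time_s: 5.85
tcp_pos: [0.5189, 0.2856, 0.1679]
ee_rot: [[0.984, -0.177, -0.001], [-0.177, -0.984, -0.001], [-0.001, 0.001, -1.0]]
wrist_force: [-0.3, 0.7, -3.0]
gripper_width: 0.418
gripper_force: 30.0
```

```bash
python3 - <<'E'
from h import *
s=r.sense();print(s["tcp_pos"].round(4),s["wrist_force"])
for n in("scene","top"):
    im,d=cams.capture(n);np.savez(n+"1.npz",im=im,d=d)
    if n=="top":
        _,W=cloud(n,im,d);w=W[190:285,145:265].reshape(-1,3)
        p=w[(w[:,2]>.05)&(w[:,2]<.072)&(abs(w[:,0]-.51)<.09)&(abs(w[:,1]-.15)<.06)];print(rect(p))
        tp=im
a=cv2.resize(tp[180:290,140:270],(520,440));b=cv2.resize(np.load("scene1.npz")["im"][130:240,140:270],(520,440))
cv2.imwrite("pics/c2.png",cv2.resize(np.hstack([a,b]),(800,338)))
E
```

```text
[0.5189 0.2856 0.1679] [-0.3003078   0.71951147 -2.96058446]
(array([513.3, 149.2]), array([139.7,  75.6]), -10.8)
```

View pics/c2.png

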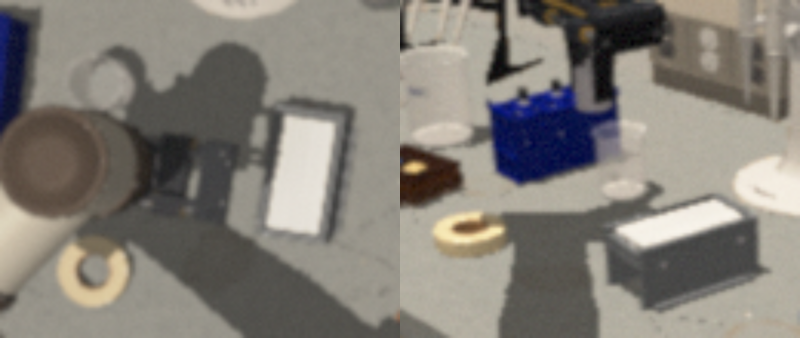

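The weight is held (wrist Fz is down 3 N) and the plate, at (300,170) in the crop, stays in the magazine. Lowering next.

play_rows --commands "0 0 -0.5 0 0 0;0 0 -0.8 0 0 0;0 0 -0.9 0 0 0;0 0 -0.9 0 0 0;0 0 -0.8 0 0 0;0 0 -0.6 0 0 0;0 0 -0.3 0 0 0;0 0 -0.1 0 0 0;0 0 -0.1 0 0 0;0 0 0 0 0 0;0 0 0 0 0 0"

```text
time_s: 7.05
tcp_pos: [0.5199, 0.2862, 0.0195]
ee_rot: [[0.984, -0.177, 0.001], [-0.177, -0.984, 0.001], [0.001, -0.001, -1.0]]
wrist_force: [0.3, -0.5, -3.1]
gripper_width: 0.416
gripper_force: 30.0
```

play_rows --commands "0 0 -0.1 0 0 0;0 0 -0.07 0 0 0;0 0 0 0 0 0;0 0 0 0 0 0"

```text
time_s: 7.45
tcp_pos: [0.5193, 0.2859, 0.0134]
ee_rot: [[0.984, -0.177, -0.0], [-0.177, -0.984, -0.0], [-0.0, 0.0, -1.0]]
wrist_force: [-0.6, -0.7, -4.1]
gripper_width: 0.416
gripper_force: 30.0
```

play_rows --commands "0 0 -0.03 0 0 0;0 0 -0.02 0 0 0;0 0 0 0 0 0;0 0 0 0 0 0"

```text
time_s: 7.85
tcp_pos: [0.5195, 0.286, 0.0125]
ee_rot: [[0.984, -0.177, 0.0], [-0.177, -0.984, 0.0], [0.0, -0.0, -1.0]]
wrist_force: [-2.3, 0.2, 2.6]
gripper_width: 0.418
gripper_force: 30.0
```

The weight is on the worktop. Opening, then lifting away.

play_rows --commands "0 0 0 0 0 0;0 0 0 0 0 0;0 0 0 0 0 0;0 0 0 0 0 0;0 0 0 0 0 0;0 0 0.3 0 0 0;0 0 0.6 0 0 0;0 0 0.9 0 0 0;0 0 0.9 0 0 0;0 0 0.9 0 0 0;0 0 0.6 0 0 0;0 0 0 0 0 0;0 0 0 0 0 0" --grip 62

```text
time_s: 9.15
tcp_pos: [0.5191, 0.2858, 0.1383]
ee_rot: [[0.984, -0.177, 0.0], [-0.177, -0.984, 0.001], [0.0, -0.001, -1.0]]
wrist_force: [0.4, 0.0, -0.5]
gripper_width: 0.709
gripper_force: 0.0
```

play_rows --commands "0.05 -0.5 0 0 0 0;0.07 -0.8 0 0 0 0;0.07 -0.9 0 0 0 0;0.07 -0.9 0 0 0 0;0.07 -0.8 0 0 0 0;0.06 -0.5 0 0 0 0;0.03 -0.25 0 0 0 0;0 0 -0.6 0 0 0;0 0 -0.7 0 0 0;0 0 -0.5 0 0 0;0 0 -0.2 0 0 0;0 0 0 0 0 0;0 0 0 0 0 0" --grip 0

```text
time_s: 10.45
tcp_pos: [0.5325, 0.1468, 0.0784]
ee_rot: [[0.984, -0.177, 0.001], [-0.177, -0.984, 0.0], [0.001, -0.0, -1.0]]
wrist_force: [0.3, -0.6, 0.7]
gripper_width: 0.011
gripper_force: 0.0
```

```bash
python3 - <<'E'
from h import *
s=r.sense();print(s["tcp_pos"].round(4),s["wrist_force"],s["gripper_width"])
im,W=cloud("top");w=W[190:285,145:265].reshape(-1,3)
p=w[(w[:,2]>.03)&(w[:,2]<.046)&(abs(w[:,0]-.52)<.04)&(abs(w[:,1]-.286)<.04)];print(len(p),rect(p) if len(p)>4 else 0)
E
```

```text
[0.5325 0.1468 0.0784] [ 0.34540709 -0.61013556  0.72747669] 0.010930845762072131
0 0
```

play_rows --commands "0 0 -0.2 0 0 0;0 0 -0.13 0 0 0;0 0 -0.05 0 0 0;0 0 0 0 0 0;0 0 0 0 0 0"

```text
time_s: 11.0
tcp_pos: [0.532, 0.1464, 0.0665]
ee_rot: [[0.984, -0.177, -0.0], [-0.177, -0.984, 0.0], [-0.0, -0.0, -1.0]]
wrist_force: [0.4, 1.0, -0.6]
gripper_width: 0.004
gripper_force: 0.0
```

play_rows --commands "0 0 -0.03 0 0 0;0 0 -0.03 0 0 0;0 0 0 0 0 0;0 0 0 0 0 0"

```text
time_s: 11.4
tcp_pos: [0.5332, 0.1467, 0.0664]
ee_rot: [[0.984, -0.176, 0.003], [-0.176, -0.984, 0.001], [0.003, -0.001, -1.0]]
wrist_force: [-0.9, -1.1, 7.6]
gripper_width: 0.001
gripper_force: 3.7
```

Pressing at about 8 N. I'll add a little and drag the first part.

play_rows --commands "0 0 -0.02 0 0 0;-0.1 0.018 0 0 0 0;-0.2 0.036 0 0 0 0;-0.2 0.036 0 0 0 0;-0.2 0.036 0 0 0 0;-0.1 0.018 0 0 0 0;0 0 0 0 0 0"

```text
time_s: 12.1
tcp_pos: [0.5099, 0.1518, 0.0664]
ee_rot: [[0.984, -0.176, 0.005], [-0.176, -0.984, 0.002], [0.005, -0.003, -1.0]]
wrist_force: [-2.0, 0.5, 9.7]
gripper_width: 0.005
gripper_force: 4.6
```

```bash
cat > pl.py <<'E'
from h import *
def plate(tag):
    im,W=cloud("top");s=r.sense()
    g=cv2.cvtColor(im,cv2.COLOR_BGR2HSV);o=np.array([.512,.150]);a=np.deg2rad(-10.3);R=np.array([[np.cos(a),np.sin(a)],[-np.sin(a),np.cos(a)]])
    q=(W[...,:2]-o)@R.T*1000
    m=(W[...,2]>.052)&(W[...,2]<.075)&(abs(q[...,1])<45)&(abs(q[...,0])<160)
    p=q[m];front=p[abs(p[:,1])<20,0]
    print("front x pct",np.percentile(front,[1,3,50]).round(1),"bright",rect(W[m&(g[...,2]>170)&(g[...,1]<40)]))
    cv2.imwrite(f"pics/{tag}.png",np.hstack([cv2.resize(im[200:290,195:285],(400,400)),cv2.resize(cams.capture("scene")[0][170:260,180:270],(400,400))]))
    print(s["tcp_pos"].round(4),s["wrist_force"].round(1))
E
python3 -c "from pl import *;plate('p1')"
```

```text
front x pct [-81.2 -79.8 -47.7] bright (array([455.7, 149.4]), array([36.4, 26.8]), 60.8)
[0.5099 0.1518 0.0664] [-0.4  0.9  9.3]
```

View pics/p1.png

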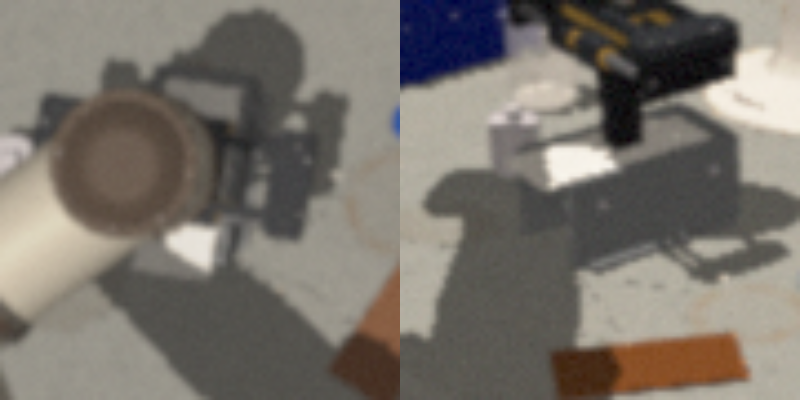

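The plate slides with the fingertip: its front is at about -81 mm, so d≈21. The weight stands upright at (515,140) in the scene crop. Dragging another 28 mm.

play_rows --commands "-0.1 0.018 0 0 0 0;-0.2 0.036 0 0 0 0;-0.2 0.036 0 0 0 0;-0.2 0.036 0 0 0 0;-0.15 0.027 0 0 0 0;-0.07 0.013 0 0 0 0;0 0 0 0 0 0;0 0 0 0 0 0"

```text
time_s: 13.0
tcp_pos: [0.4825, 0.1569, 0.0664]
ee_rot: [[0.984, -0.176, 0.005], [-0.176, -0.984, 0.002], [0.005, -0.003, -1.0]]
wrist_force: [-0.8, -0.3, 9.6]
gripper_width: 0.004
gripper_force: 4.9
```

```bash
python3 -c "from pl import *;plate('p2')"
```

```text
front x pct [-108.9 -106.9   25.1] bright (array([494.4, 154.1]), array([159.5,  27. ]), 0.3)
[0.4825 0.1569 0.0664] [-0.8 -0.2 10.1]
```

play_rows --commands "0 0 0.1 0 0 0;0 0 0.4 0 0 0;0 0 0.8 0 0 0;0 0 0.9 0 0 0;0 0 0.9 0 0 0;0 0 0.9 0 0 0;-0.4 0.06 0.7 0 0 0;-0.5 0.08 0.3 0 0 0;-0.5 0.08 0 0 0 0;-0.43 0.06 0 0 0 0;0 0 0 0 0 0;0 0 0 0 0 0;0 0 0 0 0 0" --grip 80

```text
time_s: 14.4
tcp_pos: [0.4256, 0.1641, 0.2137]
ee_rot: [[0.984, -0.177, -0.001], [-0.177, -0.984, -0.001], [-0.0, 0.001, -1.0]]
wrist_force: [0.0, 0.5, 0.6]
gripper_width: 0.915
gripper_force: 0.0
```

```bash
python3 - <<'E'
from h import *
c=cams.camera_info("wrist");s=r.sense();print(s["tcp_pos"].round(4),s["gripper_width"])
im,d=cams.capture("wrist");np.savez("w2.npz",im=im,d=d,**c);cv2.imwrite("pics/w2.png",im)
_,W=cloud("wrist",im,d,c)
o=np.array([.512,.150]);a=np.deg2rad(-10.3);R=np.array([[np.cos(a),np.sin(a)],[-np.sin(a),np.cos(a)]])
q=(W[...,:2]-o)@R.T*1000;z=W[...,2]
m=(z>.05)&(z<.075)&(abs(q[...,1])<45)&(q[...,0]<-72)&(q[...,0]>-125)
p=q[m];print(m.sum(),"over x",np.percentile(p[:,0],[0.5,2,50]).round(1),"y",np.percentile(p[:,1],[.5,2,50,98,99.5]).round(1),"z",np.median(z[m]),rect(p/1000))
for x in(-103,-95,-85,-76):
    k=m&(abs(q[...,0]-x)<4); 
    if k.sum():print(x,z[k].mean().round(4),q[k][:,1].min().round(1),q[k][:,1].max().round(1))
m2=(z>.03)&(z<.046)&(abs(W[...,0]-.52)<.06)&(abs(W[...,1]-.286)<.05)
if m2.sum()>5: print("weight",rect(W[m2]))
E
```

```text
[0.4256 0.1641 0.2137] 0.9150779064330942
2338 over x [-109.3 -108.9  -90.7] y [-26.2 -25.4   1.8  28.2  29.1] z 0.06472697338116794 (array([-90.8,   1.4]), array([56. , 37.7]), 89.8)
-103 0.0647 -26.5 29.4
-95 0.0647 -26.4 29.1
-85 0.0647 -26.1 29.0
-76 0.0647 -25.9 28.7
weight (array([519.3, 284.7]), array([37., 37.]), -11.4)
```

View pics/w2.png

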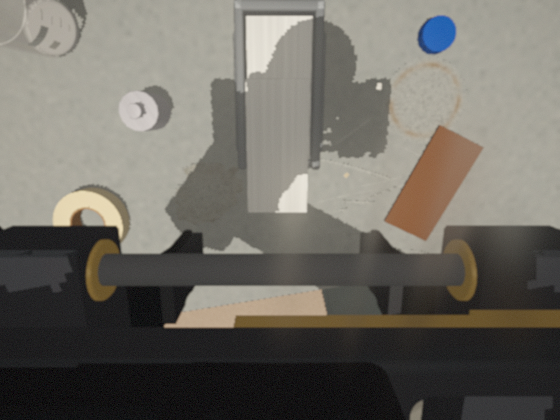

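The wrist view shows the plate protruding, with its front edge at row 212 and columns 248–308. It is level at z 64.7 with d = 49, and the weight is upright at (138,111). Now I pinch the overhang's side edges.

play_rows --commands "0.03 0.04 -0.5 0 0 0;0.04 0.04 -0.8 0 0 0;0 0 -0.9 0 0 0;0 0 -0.9 0 0 0;0 0 -0.8 0 0 0;0 0 -0.7 0 0 0;0 0 -0.5 0 0 0;0 0 -0.3 0 0 0;0 0 -0.1 0 0 0;0 0 0 0 0 0;0 0 0 0 0 0;0 0 0 0 0 0"

```text
time_s: 15.65
tcp_pos: [0.428, 0.1668, 0.0499]
ee_rot: [[0.984, -0.177, 0.001], [-0.177, -0.984, 0.001], [0.001, -0.001, -1.0]]
wrist_force: [0.0, -1.2, 0.7]
gripper_width: 0.92
gripper_force: 0.0
```

play_rows --commands "0 0 0 0 0 0;0 0 0 0 0 0;0 0 0 0 0 0;0 0 0 0 0 0;0 0 0 0 0 0;0 0 0 0 0 0;0 0 0 0 0 0;0 0 0 0 0 0" --grip 48

```text
time_s: 16.45
tcp_pos: [0.4276, 0.1665, 0.0492]
ee_rot: [[0.984, -0.177, 0.0], [-0.177, -0.984, 0.0], [0.0, -0.0, -1.0]]
wrist_force: [0.0, 0.2, 0.8]
gripper_width: 0.633
gripper_force: 30.0
```

play_rows --commands "0 0 0.05 0 0 0;0 0 0.1 0 0 0;0 0 0.15 0 0 0;0 0 0.2 0 0 0;0 0 0.3 0 0 0;0 0 0.4 0 0 0;0 0 0 0 0 0;0 0 0 0 0 0"

```text
time_s: 17.25
tcp_pos: [0.4276, 0.1666, 0.0855]
ee_rot: [[0.984, -0.177, 0.001], [-0.177, -0.984, 0.001], [0.001, -0.001, -1.0]]
wrist_force: [-0.5, 0.5, -2.0]
gripper_width: 0.637
gripper_force: 30.0
```

```bash
cat > look.py <<'E'
from h import *
def look():
    c=cams.camera_info("wrist");s=r.sense();T=s["tcp_pos"];X=s["ee_rot"]
    im,d=cams.capture("wrist");_,W=cloud("wrist",im,d,c);L=(W-T)@X  # tool frame
    q=L*1000;m=(abs(q[...,1])<27)&(q[...,0]>-10)&(q[...,0]<110)&(abs(q[...,2]+16)<14)
    p=q[m];print("tcp",T.round(4),"n",len(p))
    k=np.linalg.lstsq(np.c_[p[:,0],p[:,1],np.ones(len(p))],p[:,2],rcond=None)[0]
    print("plane slope x,y deg",np.degrees(k[:2]).round(2),"z at 0",k[2].round(1),"x range",np.percentile(p[:,0],[1,99]).round(1))
    mm=(abs(q[...,1])<40)&(q[...,0]>15)&(q[...,0]<110)&(abs(q[...,2]-k[2]-k[0]*q[...,0])<4);pp=q[mm]
    print("tool-frame rect",rect(pp/1000),len(pp));return im
E
python3 -c "
from look import *
im=look();cv2.imwrite('pics/w3.png',im);im,d=cams.capture('scene');cv2.imwrite('pics/s3.png',cv2.resize(im[150:270,170:330],(800,600)))"
```

```text
tcp [0.4276 0.1666 0.0855] n 27318
plane slope x,y deg [0.37 0.04] z at 0 -15.5 x range [ 5.8 95. ]
tool-frame rect (array([55.5,  0.5]), array([81.2, 56.3]), -0.4) 25606
```

View pics/s3.png

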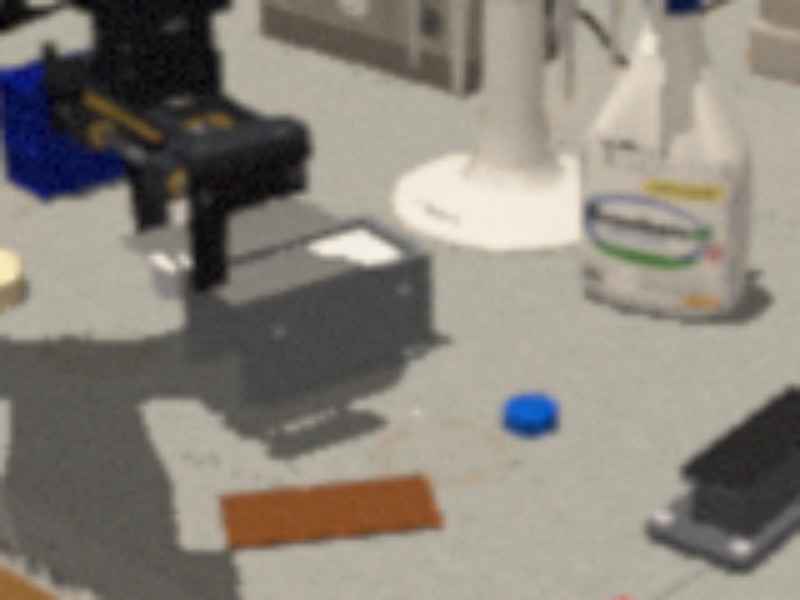

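The plate is held level (0.4°). The rest of the stack sits in the magazine, and the lifted plate shows at about (270,225) in the crop. Next I refine the stand's pose with unobstructed views.

```bash
python3 - <<'E'
from h import *
for n in("top","top","scene"):
    im,W=cloud(n)
    w=W.reshape(-1,3);p=w[(w[:,2]>.038)&(w[:,2]<.052)&(abs(w[:,0]-.563)<.085)&(abs(w[:,1]+.173)<.05)]
    print(n,len(p),rect(p),np.median(p[:,2]).round(4))
    q=w[(w[:,2]>.006)&(w[:,2]<.018)&(abs(w[:,0]-.563)<.083)&(abs(w[:,1]+.173)<.043)];print(rect(q))
E
```

```text
top 432 (array([ 563.2, -173.1]), array([119.2,  40.8]), 5.5) 0.0449
(array([ 560.4, -172.6]), array([156. ,  81.8]), 2.3)
top 430 (array([ 563.2, -172.9]), array([119.2,  40.2]), 5.7) 0.0447
(array([ 561.6, -171.2]), array([162.3,  77.3]), 2.2)
scene 359 (array([ 562.9, -174.5]), array([123.5,  41.5]), 5.7) 0.0436
(array([ 563.6, -175.1]), array([153.1,  68.1]), 5.3)
```

play_rows --commands "0 0 0.4 0 0 0;0 0 0.8 0 0 0;0 0 0.4 0 0 0;0.119 -0.409 0 0 0 0.065;0.237 -0.817 0 0 0 0.1305;0.237 -0.817 0 0 0 0.1305;0.237 -0.817 0 0 0 0.1305;0.237 -0.817 0 0 0 0.1305;0.237 -0.817 0 0 0 0.1305;0.237 -0.817 0 0 0 0.1305;0.237 -0.817 0 0 0 0.1305;0.237 -0.817 0 0 0 0.1305"

```text
time_s: 18.7
tcp_pos: [0.488, -0.0429, 0.1327]
ee_rot: [[1.0, -0.011, -0.001], [-0.011, -1.0, -0.0], [-0.001, 0.0, -1.0]]
wrist_force: [0.5, -0.2, -0.4]
gripper_width: 0.632
gripper_force: 30.0
```

play_rows --commands "0.237 -0.817 0 0 0 0.1305;0.237 -0.817 0 0 0 0.1305;0.237 -0.817 0 0 0 0.1305;0.237 -0.817 0 0 0 0.1305;0.237 -0.817 0 0 0 0.1305;0.119 -0.409 0 0 0 0.065;0 0 0 0 0 0;0 0 0 0 0 0;0 0 0 0 0 0"

```text
time_s: 19.6
tcp_pos: [0.5268, -0.1761, 0.1329]
ee_rot: [[0.995, 0.096, -0.001], [0.096, -0.995, 0.0], [-0.001, -0.0, -1.0]]
wrist_force: [-0.2, -0.5, -0.9]
gripper_width: 0.634
gripper_force: 30.0
```

```bash
python3 - <<'E'
from look import *
im=look();cv2.imwrite('pics/w4.png',im);s=r.sense();print(s["ee_rot"].round(3).tolist())
# stand: low things in wrist view
c=cams.camera_info("wrist");_,W=cloud("wrist")
m=(W[...,2]>.005)&(W[...,2]<.02)&(abs(W[...,0]-.563)<.09)&(abs(W[...,1]+.173)<.05);print("base",m.sum(),rect(W[m]))
E
```

```text
tcp [ 0.5268 -0.1761  0.1329] n 27334
plane slope x,y deg [0.36 0.03] z at 0 -15.5 x range [ 5.6 94.8]
tool-frame rect (array([55.4,  0.2]), array([80.9, 56.5]), -0.3) 25548
[[0.995, 0.097, -0.0], [0.097, -0.995, 0.0], [-0.0, -0.0, -1.0]]
base 0 (array([0., 0.]), array([0., 0.]), 0.0)
```

View pics/w4.png

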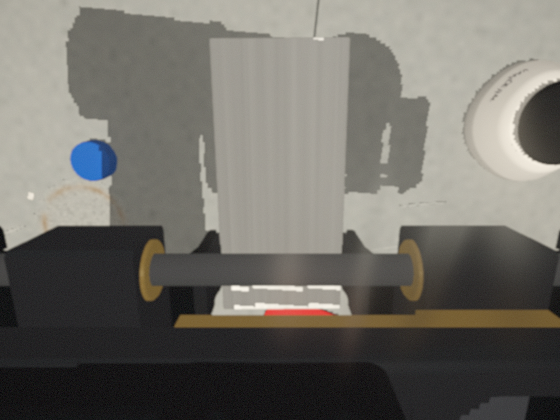

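The wrist view shows the plate held straight (columns 211–349) with the stand hidden beneath it. Plate yaw is about 5.8° against 5.7° for the stand. Lowering.

play_rows --commands "0.01 -0.02 -0.4 0 0 0;0 0 -0.7 0 0 0;0 0 -0.7 0 0 0;0 0 -0.6 0 0 0;0 0 -0.4 0 0 0;0 0 -0.25 0 0 0;0 0 -0.15 0 0 0;0 0 0 0 0 0;0 0 0 0 0 0;0 0 0 0 0 0"

```text
time_s: 20.7
tcp_pos: [0.528, -0.1773, 0.0379]
ee_rot: [[0.995, 0.096, 0.002], [0.096, -0.995, -0.0], [0.002, 0.0, -1.0]]
wrist_force: [-0.3, -0.0, -0.9]
gripper_width: 0.633
gripper_force: 30.0
```

```bash
python3 - <<'E'
from look import *
s=r.sense();print(s["tcp_pos"].round(4),s["wrist_force"].round(1))
im=look()
c=cams.camera_info("wrist");im,W=cloud("wrist")
m=(W[...,2]>.004)&(W[...,2]<.022)&(abs(W[...,0]-.563)<.09)&(abs(W[...,1]+.173)<.05);print("base",m.sum(),rect(W[m]) if m.sum()>9 else 0)
im,d=cams.capture('scene');cv2.imwrite('pics/s5.png',cv2.resize(im[200:290,260:380],(800,600)))
E
```

```text
[ 0.528  -0.1773  0.0379] [-0.3 -0.  -0.9]
tcp [ 0.528  -0.1773  0.0379] n 27313
plane slope x,y deg [0.36 0.04] z at 0 -15.5 x range [ 5.6 94.8]
tool-frame rect (array([55.4,  0.2]), array([81.1, 56.4]), -0.4) 25525
base 1324 (array([ 634.2, -165.9]), array([65.7,  6.4]), -84.3)
```

View pics/s5.png

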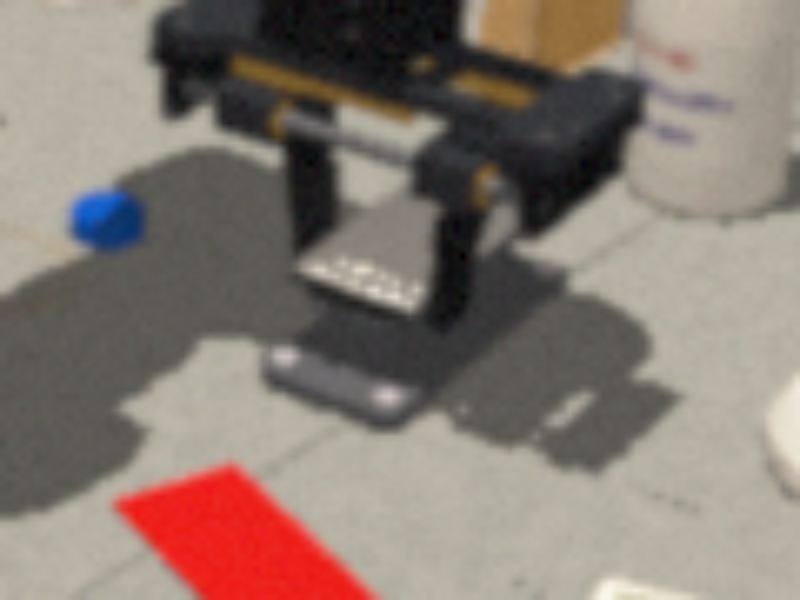

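The wrist view of the base's rear edge gives a stand centre of (0.5628, -0.1730) and yaw 5.7°, so the plate is within 1 mm. The final lowering comes next.

play_rows --commands "-0.02 0.01 -0.08 0 0 0;0 0 -0.05 0 0 0;0 0 -0.02 0 0 0;0 0 0 0 0 0;0 0 0 0 0 0"

```text
time_s: 21.35
tcp_pos: [0.5269, -0.177, 0.0326]
ee_rot: [[0.995, 0.096, -0.0], [0.096, -0.995, -0.0], [-0.0, 0.0, -1.0]]
wrist_force: [0.5, 0.5, -0.8]
gripper_width: 0.631
gripper_force: 30.0
```

play_rows --commands "0 0 -0.02 0 0 0;0 0 -0.02 0 0 0;0 0 0 0 0 0;0 0 0 0 0 0"

```text
time_s: 21.75
tcp_pos: [0.5271, -0.1771, 0.0322]
ee_rot: [[0.995, 0.096, 0.001], [0.096, -0.995, -0.0], [0.001, 0.0, -1.0]]
wrist_force: [-2.2, 0.2, 5.9]
gripper_width: 0.634
gripper_force: 30.0
```

The plate is seated. Releasing and retreating upward.

play_rows --commands "0 0 0 0 0 0;0 0 0 0 0 0;0 0 0 0 0 0;0 0 0 0 0 0;0 0 0 0 0 0;0 0 0 0 0 0;0 0 0.3 0 0 0;0 0 0.5 0 0 0;0 0 0.8 0 0 0;0 0 0.9 0 0 0;0 0 0.9 0 0 0;-0.5 0 0.9 0 0 0;-0.8 0 0.9 0 0 0;-0.8 0 0.5 0 0 0;-0.5 0 0 0 0 0;0 0 0 0 0 0;0 0 0 0 0 0" --grip 80

```text
time_s: 23.45
tcp_pos: [0.4491, -0.1771, 0.2031]
ee_rot: [[0.995, 0.096, 0.001], [0.096, -0.995, -0.0], [0.001, 0.0, -1.0]]
wrist_force: [0.3, -0.5, 0.4]
gripper_width: 0.924
gripper_force: 0.0
```

```bash
python3 - <<'E'
from h import *
c=cams.camera_info("wrist");im,d=cams.capture("wrist");_,W=cloud("wrist",im,d,c);w=W.reshape(-1,3)
p=w[(w[:,2]>.036)&(w[:,2]<.06)&(abs(w[:,0]-.563)<.085)&(abs(w[:,1]+.173)<.055)]
print("plate",rect(p),p[:,2].min(),p[:,2].max(),np.median(p[:,2]));k=np.linalg.lstsq(np.c_[p[:,:2],np.ones(len(p))],p[:,2],rcond=None)[0];print(np.degrees(k[:2]).round(2))
m=(W[...,2]>.004)&(W[...,2]<.022)&(abs(W[...,0]-.563)<.095)&(abs(W[...,1]+.173)<.055);print("base",rect(W[m]))
im2,W2=cloud("top");w=W2.reshape(-1,3)
for nm,x,y,a,b in(("mag",.513,.15,.05,.075),("weight",.5195,.286,.03,.046)):
    q=w[(w[:,2]>a)&(w[:,2]<b)&(abs(w[:,0]-x)<.1)&(abs(w[:,1]-y)<.06)];print(nm,rect(q),np.median(q[:,2]))
cv2.imwrite("pics/end.png",np.hstack([cv2.resize(cams.capture("scene")[0][150:280,120:350],(400,300)),cv2.resize(im,(400,300))]))
s=r.sense();print(s["time_s"],s["tcp_pos"])
E
```

```text
plate (array([ 556.1, -174.4]), array([106.9,  56.1]), 5.8) 0.044916091518459086 0.05084965140488211 0.0477350927918357
[ 0.   -0.02]
base (array([ 554.1, -173.6]), array([132.8,  66. ]), 5.1)
mag (array([513.3, 149.9]), array([139.9,  76. ]), -10.7) 0.06285396007326986
weight (array([556.6, 311.9]), array([129.2,  36.3]), 36.4) 0.03932620536383387
23.6 [ 0.44945707 -0.17698639  0.20211478]
```

View pics/end.png

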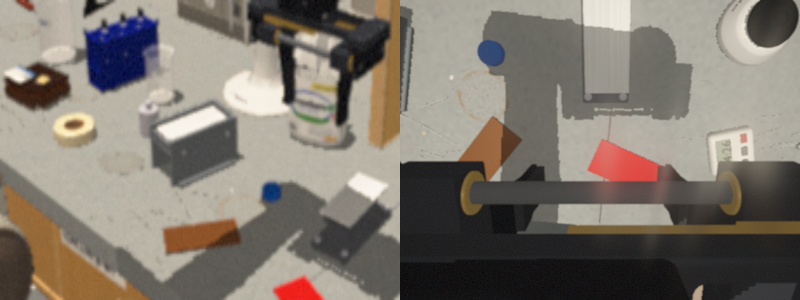

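The final views show the plate flat on the stand (level, about 1 mm off centre, aligned to 0.1°). The weight stands upright at (148,120) in the scene crop, and the magazine still holds its stack.

```bash
python3 -c "
from station import r
print(r.finish_job())"
```

```text
the job is handed in; nothing more can be done
None
```

The job is handed in at about 24 s of the 72 s allowed: the weight stands upright on the worktop, the top plate lies level on the stand's bed (measured about 1 mm off centre and lined up to about 0.1°), and the other plates are still in the magazine.

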